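# Roll the seasoning tin into line between the dip bowls

## Robot

A 6-joint arm with a two-finger parallel gripper is mounted at the origin on the work surface. World frame = base frame: x ahead of the robot, y to its left, z up, the work surface at z = 0. Lengths are in m, angles in degrees, forces in N, time in s.
With the tool pointing down it reaches from about 0.375 to 0.9 m from the base axis. Payload 3.1 kg.
Tool frame: the origin (TCP) lies at the very end of the fingers, on their centre line; the grasp point (between the pads) lies 19 mm behind it (grasp_offset is the distance from the TCP to the grasp point, in m); z points along the fingers, y is the direction in which the jaws open and shut (so a half turn about z gives the same grasp; the last joint's range is limited). The gripper opens to 87 mm and grips with 3 to 60 N. Pads are 19 mm wide; open, the fingers measure 117 mm over their backs; the gripper's body (75 mm by 190 mm) begins 51 mm behind the grasp point.
Start: joints at [-86.488, 30.224, 82.088, -0, 67.689, -10.227], TCP at [0.148, -0.607, 0.223] pointing down, gripper open.
Joint ranges: [-176.69, 176.69], [-43.24, 126.21], [12.49, 139.97], [-82, 262], [0, 151.66], [-163.58, 163.58]. Speed limits (degrees/s): [159.86, 159.86, 180, 180, 180, 180].

## Interface

Orientations are given as a 3x3 rotation matrix whose columns are the frame's x, y, z axes.
In Python, from rig import * gives the robot as it stands. The module is installed in compiled form; this text tells all that it offers.
- The arm moves only by the tool play_rows, never from a script. Its argument "plan" is a list that holds one entry, the list of rows, each a list of 7 numbers: the shift along the world's x, y, z each as a share of 5 cm, from -1 to 1, then the turn, a rotation vector about the world's x, y, z each as a share of pi rad, from -1 to 1, then the gripper's target within -1 to 1 (fully open at 1, half-way at 0, shut at -1). A call has 1 to 12 rows; each row shifts and turns the commanded pose from where the row before left it; what a row does not reach is not made up. A row lasts 1/10 s, in which the tool goes at most 50 mm and 8.59 degrees, less where a joint would pass 70% of its speed; a pose out of reach is approached as far as the arm can. A call with a number of a shift or a turn outside -1 to 1 is refused whole. A call with a gripper value outside its range is refused whole. The fingers move at their own pace and stop on an object; the grip force is fixed at half the most. Time passes only in rows, so rows that do not move let the fingers close. It gives the time, the measured TCP pose, the force and the opening at its end, in the units of the state.
- read_state(): the state, without advancing time (a new reading comes with each control period).
- capture(name): name is "scene" or "top" or "wrist"; returns the picture (400x640x3 uint8, red, green, blue); there is no depth.
- camera_params(name): a dict with "intrinsics" (3x3 intrinsics, pixels), "R" (3x3) and "t" (3): a world point X has camera coordinates R X + t; the wrist camera has in their place "mount" (4x4, takes a point from camera to tool coordinates, whose origin is the TCP and whose axes are the flange's). Camera axes: x right, y down, z forward; pixel columns grow to the right and rows downward; lengths in m; the calibration is good to about 2 mm. A picture is of the moment at which its call begins: read the wrist's pose just before it. camera_params takes no time and is no camera call.
- hand_in(): hands the job in, once; it reports no verdict.
The state is a dict: "time_s": time; "joint_positions": joint angles; "qvel": joint speeds; "tau": joint torques, N m; "position": TCP position; "tcp_rot": TCP orientation; "force": force on the tool from outside, world axes, zero at the start; "moment": the same for the moment, N m; "opening": opening from 0.0 (shut) to 1.0 (fully open).
Only numpy, scipy, OpenCV 4.12 (cv2) and the standard library are available. Lean on these libraries where they do the work, as an engineer would, in place of code of your own. Each camera call takes 0.05 s, during which the arm holds its last target. There are 200 camera calls.

## Task

The seasoning tin lies on its side in front of the two dip bowls. With your fingertips on top of it, roll it over the slate, away from you, until it lies in line between the two bowls, level with both of their centres and still parallel to the row, and leave it lying there at rest. Touch only the top of the tin, do not pick it up or drag it without rolling, and leave the bowls and everything else on the shelf where they are.

Things in the scene. Friction and masses are not known exactly. Their poses are not given: they have to be found in the camera images.
- tin: full closed steel tin in plain paper wrap, lying on its side: 66 mm diameter, 100 mm long, 0.2 to 0.45 kg, 65 to 125 mm nearer the robot than the bowls' line, parallel to it. Origin at its centre, 33 mm above the slate. Own y along its axis; own z up at the start (a brown seam strip there), turns as it rolls. Rolls without slip, soon stops when let go slowly. A finger sticking to its top travels twice as far as it.
- bowl_left: white ceramic dip bowl, 84 mm rim diameter, 45 mm high, the one on the left (+y) of the row, loose. Origin at the centre of its underside; its own y axis lies along the row, pointing away from the other bowl, and its own x points across the row, away from the robot
- bowl_right: the same white ceramic dip bowl, on the right (-y) of the row, 230 to 250 mm from the left one between centres, loose. Origin at the centre of its underside
- jar: small closed amber glass jar with a steel lid, 48 mm diameter, 75 mm high, standing beyond the gap between the bowls, its centre 100 to 115 mm past the row; leave alone. Origin at the centre of its underside
- plate: teal enamel plate, 220 mm diameter, 22 mm high, far right; leave alone. Origin at the centre of its underside
- sauce: closed green glass sauce bottle, 60 mm diameter, 190 mm high, far left; leave alone. Origin at the centre of its underside
- scraper: steel grill scraper, about 290 mm long along its own x, blade 90 mm wide, 18 mm high, lying to the left; leave alone. Origin on the slate under the neck, 145 mm from the end of the handle
- fork: grill fork with a round wooden handle, about 390 mm long along its own x, 24 mm high, lying to the right; leave alone. Origin on the slate under its shank, 190 mm from the end of the handle
- brush: basting brush lying left of the scraper, along its own x; leave alone
Things that resemble listed ones, but are neither listed nor needed, are in the scene too. Leave any blue or red look-alike of the bowl_left alone. Leave any red look-alike of the tin alone.

How it is judged:
By the outcome, as a careful person would: the job done as asked, in the order asked, and still so for the second after the job is handed in, with the robot touching nothing.
It also fails if it takes over 61 s, if anything falls off the work surface, if the arm or the gripper's body presses on something with over 40 N, if the wrist force passes 120 N, or if a joint passes its speed limit or range.

## Working session

There is one attempt and no reset: what is moved stays moved. The work goes in short steps, Python scripts to look and compute and a tool call to move; the robot and the scene stay as the last step left them, time stands still between calls to the robot, and variables do not carry over. Pictures are saved under pics/ and viewed, about 8 in all and at most 12, crops included, and the job is handed in when it is done.

Besides the shell and the picture viewer there is one more tool, called after "Emit:" as name([rows], argument=value, ...), one row to a line, values as JSON. play_rows: Moves the arm, as the interface text tells. Its arguments: {"type":"object","properties":{"plan":{"type":"array"}},"required":["plan"]}

```bash
mkdir -p pics; python3 - <<'E'
from rig import *
import cv2,numpy as np
s=read_state();print(s['time_s'],s['position'],s['tcp_rot'],s['opening'])
for n in("scene","top"):
    cv2.imwrite(f"pics/{n}0.png",capture(n)[:,:,::-1]);p=camera_params(n);print(n,p)
print(camera_params("wrist"))
E
```

```text
0.0 [ 0.14841072 -0.60635921  0.22155978] [[ 9.71392713e-01  2.37478794e-01 -1.40379793e-04]
 [ 2.37478523e-01 -9.71390305e-01  2.19689934e-03]
 [ 3.85353434e-04 -2.16738919e-03 -9.99997577e-01]] 0.9976479362951733
scene {'intrinsics': array([[503.57582419,   0.        , 326.49426063],
       [  0.        , 503.57582419, 196.02196018],
       [  0.        ,   0.        ,   1.        ]]), 'R': array([[ 8.40381853e-02,  9.96462500e-01,  2.63703010e-04],
       [ 7.64889172e-01, -6.43384772e-02, -6.40940805e-01],
       [-6.38656511e-01,  5.40652057e-02, -7.67590265e-01]]), 't': array([-0.07473111, -0.35895216,  1.73162884])}
top {'intrinsics': array([[484.75936451,   0.        , 327.14586954],
       [  0.        , 484.75936451, 203.70505412],
       [  0.        ,   0.        ,   1.        ]]), 'R': array([[ 2.60080246e-02, -9.99658693e-01,  2.46576220e-03],
       [-9.97831517e-01, -2.61095189e-02, -6.04198354e-02],
       [ 6.04635935e-02, -8.89014673e-04, -9.98170007e-01]]), 't': array([0.01585776, 0.51351703, 1.62275849])}
{'intrinsics': array([[306.39256479,   0.        , 316.9078373 ],
       [  0.        , 306.39256479, 197.32884434],
       [  0.        ,   0.        ,   1.        ]]), 'mount': array([[-4.71301960e-05, -9.64854619e-01, -2.62784249e-01,
         7.23579407e-02],
       [ 9.99999971e-01,  1.69295198e-05, -2.41508844e-04,
        -5.94002731e-04],
       [ 2.37469735e-04, -2.62784252e-01,  9.64854590e-01,
        -1.62235765e-01],
       [ 0.00000000e+00,  0.00000000e+00,  0.00000000e+00,
         1.00000000e+00]])}
```

View pics/scene0.png

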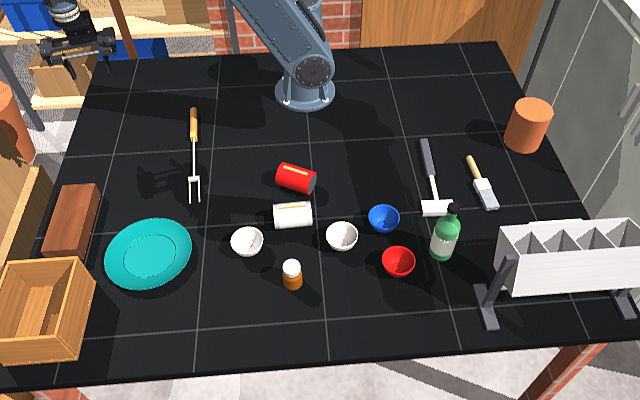

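View pics/top0.png

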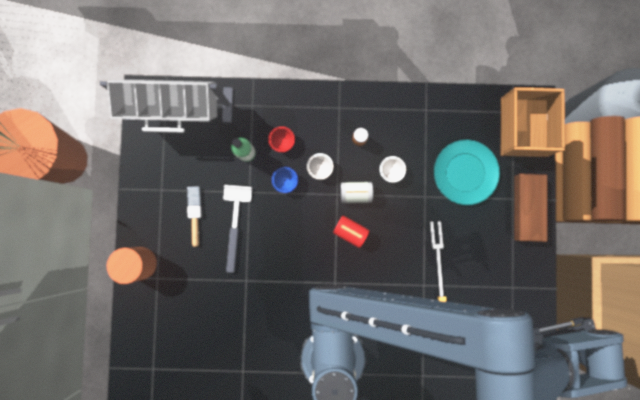

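The scene view shows the white bowls at (247,242) and (342,236) with the white tin at (293,215). The red decoy tin is at (296,179) and the jar at (292,274). In the top view the bowls are at (320,166) and (393,169), and the tin is at (357,192).

```bash
cat > h.py <<'E'
from rig import *
import cv2,numpy as np
def ray(P,uv,z,R=None,c=None):
    d=np.linalg.inv(P["intrinsics"])@np.array([uv[0],uv[1],1.])
    if R is None: R=P["R"].T; c=-R@P["t"]
    d=R@d; return c+d*(z-c[2])/d[2]
def white(img):
    h=cv2.cvtColor(img,cv2.COLOR_RGB2HSV); return ((h[...,1]<70)&(h[...,2]>75)).astype(np.uint8)
E
python3 - <<'E'
from h import *
for n,boxes in (("top",[(300,145,340,190),(375,150,412,190),(335,175,380,208)]),("scene",[(322,215,362,255),(226,222,268,260),(268,195,317,232)])):
    im=cv2.imread(f"pics/{n}0.png")[:,:,::-1].copy();P=camera_params(n);m=white(im)
    for k,b in enumerate(boxes):
        mm=np.zeros_like(m);mm[b[1]:b[3],b[0]:b[2]]=m[b[1]:b[3],b[0]:b[2]]
        cs,_=cv2.findContours(mm,cv2.RETR_EXTERNAL,cv2.CHAIN_APPROX_NONE);c=max(cs,key=cv2.contourArea)
        z=.045 if k<2 else .04
        pts=np.array([ray(P,p[0],z)[:2] for p in c],np.float32)
        print(n,k,cv2.boundingRect(c),"circ",cv2.minEnclosingCircle(pts),"rect",cv2.minAreaRect(pts))
E
```

```text
top 0 (306, 152, 29, 29) circ ((0.6373772025108337, 0.057584699243307114), 0.04878483712673187) rect ((0.6365034580230713, 0.05637718364596367), (0.0939713791012764, 0.09338776767253876), 1.5141065120697021)
top 1 (378, 155, 29, 29) circ ((0.6335136890411377, -0.18447059392929077), 0.04905148223042488) rect ((0.6327778697013855, -0.18390314280986786), (0.0940934270620346, 0.09344393014907837), 1.1270900964736938)
top 2 (335, 180, 39, 28) circ ((0.5429538488388062, -0.061213672161102295), 0.07378901541233063) rect ((0.5483963489532471, -0.05969124287366867), (0.08610887080430984, 0.12929362058639526), 4.006257057189941)
scene 0 (326, 221, 33, 30) circ ((0.6432546973228455, 0.05967684090137482), 0.04704149439930916) rect ((0.6431810855865479, 0.06072520092129707), (0.08223135769367218, 0.09080761671066284), 85.19062805175781)
scene 1 (230, 226, 34, 31) circ ((0.6407221555709839, -0.18148796260356903), 0.04768738895654678) rect ((0.6398831009864807, -0.183249369263649), (0.08373480290174484, 0.09223125874996185), 71.17788696289062)
scene 2 (273, 201, 40, 28) circ ((0.559539258480072, -0.06390754133462906), 0.06318113952875137) rect ((0.5606377124786377, -0.06349988281726837), (0.08573832362890244, 0.1031092032790184), 2.587125778198242)
```

Emit:
play_rows([
  [[0.37, 0.55, 0.03, 0, 0, -0.004, -0.1], [0.37, 0.55, 0.03, 0, 0, -0.004, -0.1], [0.37, 0.55, 0.03, 0, 0, -0.004, -0.1], [0.37, 0.55, 0.03, 0, 0, -0.004, -0.1], [0.37, 0.55, 0.03, 0, 0, -0.004, -0.1], [0.37, 0.55, 0.03, 0, 0, -0.004, -0.1], [0.37, 0.55, 0.03, 0, 0, -0.004, -0.1], [0.37, 0.55, 0.03, 0, 0, -0.004, -0.1], [0.37, 0.55, 0.03, 0, 0, -0.004, -0.1], [0.37, 0.55, 0.03, 0, 0, -0.004, -0.1]],
])

```text
time_s: 1.1
position: [0.3339, -0.3307, 0.2374]
tcp_rot: [[0.994, 0.113, -0.0], [0.113, -0.994, 0.001], [-0.0, -0.001, -1.0]]
force: [0.4, 0.5, 0.7]
opening: 0.45
```

Emit:
play_rows([
  [[0.37, 0.55, 0.03, 0, 0, -0.004, -0.1], [0.37, 0.55, 0.03, 0, 0, -0.004, -0.1], [0.37, 0.55, 0.03, 0, 0, -0.004, -0.1], [0.37, 0.55, 0.03, 0, 0, -0.004, -0.1], [0.37, 0.55, 0.03, 0, 0, -0.004, -0.1], [0.37, 0.55, 0.03, 0, 0, -0.004, -0.1], [0.37, 0.55, 0.03, 0, 0, -0.004, -0.1], [0.37, 0.55, 0.03, 0, 0, -0.004, -0.1], [0.37, 0.55, 0.03, 0, 0, -0.004, -0.1], [0.37, 0.55, 0.03, 0, 0, -0.004, -0.1], [0, 0, 0, 0, 0, 0, -0.1], [0, 0, 0, 0, 0, 0, -0.1]],
])

```text
time_s: 2.3
position: [0.5181, -0.0565, 0.2521]
tcp_rot: [[1.0, -0.009, -0.001], [-0.009, -1.0, -0.0], [-0.001, 0.0, -1.0]]
force: [0.1, -0.9, 0.0]
opening: 0.449
```

```bash
cat >> h.py <<'E'
def wristray():
    s=read_state();im=capture("wrist");P=camera_params("wrist");T=np.array(P["mount"])
    R=np.array(s["tcp_rot"]);c=R@T[:3,3]+np.array(s["position"])
    return s,im,lambda uv,z:ray(P,uv,z,R@T[:3,:3],c)
E
python3 - <<'E'
from h import *
s,im,f=wristray();cv2.imwrite("pics/w1.png",im[:,:,::-1]);np.save("w1.npy",[])
print(s['time_s'],s['position'],s['tcp_rot'],s['opening'],s['force'])
m=white(im);cs,_=cv2.findContours(m,cv2.RETR_EXTERNAL,cv2.CHAIN_APPROX_NONE)
for c in cs:
    if cv2.contourArea(c)<600: continue
    pts=np.array([f(p[0],.045)[:2] for p in c],np.float32)
    print(cv2.boundingRect(c),cv2.minEnclosingCircle(pts),cv2.minAreaRect(pts))
E
```

```text
2.3 [ 0.51812697 -0.05654497  0.25210019] [[ 9.99954770e-01 -9.41606208e-03 -1.34026596e-03]
 [-9.41626616e-03 -9.99955655e-01 -1.46040334e-04]
 [-1.33883140e-03  1.58654029e-04 -9.99999091e-01]] 0.44882501635112404 [ 0.10608071 -0.8967105   0.0479874 ]
(421, 354, 219, 46) ((0.2037978172302246, -0.37430164217948914), 0.17321565747261047) ((0.2228027582168579, -0.3761845827102661), (0.3437281548976898, 0.08084381371736526), 84.34170532226562)
(230, 257, 175, 29) ((0.38278210163116455, -0.054813966155052185), 0.11684351414442062) ((0.38697680830955505, -0.05485326796770096), (0.23341068625450134, 0.04157424345612526), 89.46316528320312)
(27, 257, 192, 19) ((0.39770981669425964, 0.20516151189804077), 0.12991037964820862) ((0.3969629406929016, 0.20516851544380188), (0.2584161162376404, 0.026475317776203156), 89.46316528320312)
(520, 203, 89, 82) ((0.4225926399230957, -0.3797118067741394), 0.08505774289369583) ((0.39823025465011597, -0.36195188760757446), (0.16897358000278473, 0.08400354534387589), 53.90831756591797)
(278, 112, 91, 60) ((0.5569472312927246, -0.06316085904836655), 0.058696
[... 170 characters left out ...]
7336807251), 0.10171013325452805) ((0.541914165019989, 0.2930638790130615), (0.06479089707136154, 0.2031949758529663), 74.1739730834961)
(391, 28, 76, 81) ((0.6366817951202393, -0.18174207210540771), 0.04239535331726074) ((0.6365675926208496, -0.1817358285188675), (0.08408844470977783, 0.08355290442705154), 66.19200134277344)
(175, 27, 76, 81) ((0.6402484178543091, 0.06052954122424126), 0.0425368957221508) ((0.6401402354240417, 0.06007976084947586), (0.08345729857683182, 0.0839512050151825), 82.48214721679688)
(0, 5, 21, 55) ((0.6787471771240234, 0.2879486382007599), 0.02764168567955494) ((0.6758642196655273, 0.2777784764766693), (0.021141719073057175, 0.05508336424827576), 74.1739501953125)
```

View pics/w1.png

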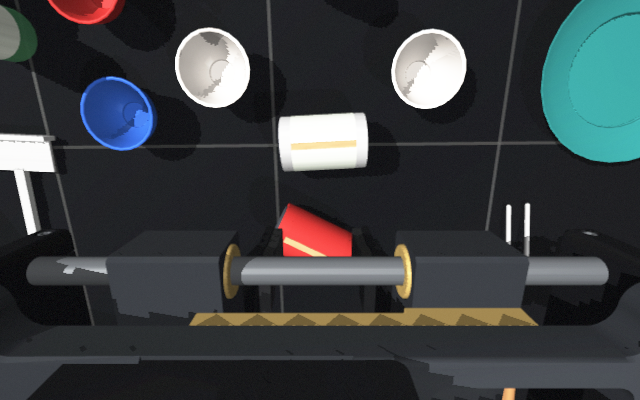

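Wrist view: left bowl at (212,68) and right bowl at (428,69). The tin is at (323,142) with its seam from about (291,147) to (357,144), and the red tin is at (315,232). The bowl rims measure 84 mm, as they should. Next I'll check the tin's yaw and its ends.

```bash
python3 - <<'E'
from h import *
s,im,f=wristray()
h=cv2.cvtColor(im,cv2.COLOR_RGB2HSV).astype(int)
sub=np.zeros(h.shape[:2],bool);sub[118:166,285:362]=1
m=sub&(h[...,0]>8)&(h[...,0]<30)&(h[...,1]>60)&(h[...,2]>90)
v,u=np.nonzero(m);p=np.array([f(q,.066)[:2] for q in zip(u,v)])
k=np.polyfit(p[:,1],p[:,0],1);print(len(u),"seam",p.mean(0),p.min(0),p.max(0),"slope deg",np.degrees(np.arctan(k[0])))
r=((h[...,0]<5)|(h[...,0]>175))&(h[...,1]>150)&(h[...,2]>80);r[:190]=0
v,u=np.nonzero(r);i=v.argmin();print("red far edge",f((u[i],v[i]),.066),f((u[i],v[i]),.033))
w=white(im);w[:105]=0;w[180:]=0;w[:,:270]=0;w[:,375:]=0
for c in (285,300,345,360):
    r=np.nonzero(w[:,c])[0];print(c,r.min(),r.max(),f((c,r.min()),.045),f((c,r.max()),.045))
E
```

```text
390 seam [ 0.55662649 -0.06326297] [ 0.55170855 -0.09965752] [ 0.56106361 -0.02746658] slope deg -2.450601654712563
red far edge [ 0.48819428 -0.0218011   0.066     ] [ 0.47852517 -0.0184429   0.033     ]
285 116 170 [ 0.58765412 -0.01995208  0.045     ] [ 0.52401482 -0.01750735  0.045     ]
300 115 170 [ 0.5885888  -0.03745176  0.045     ] [ 0.52381666 -0.03580224  0.045     ]
345 112 167 [ 0.59138337 -0.08977387  0.045     ] [ 0.52691664 -0.09063493  0.045     ]
360 112 166 [ 0.591194   -0.10718523  0.045     ] [ 0.52794632 -0.10884801  0.045     ]
```

The tin is yawed about 3.3° from the row, so I'll turn it gradually while rolling. First I descend above it with the fingers spread and matched to its yaw.

Emit:
play_rows([
  [[0.05, -0.014, -0.35, 0, 0, 0.0017, 0.38], [0.05, -0.014, -0.35, 0, 0, 0.0017, 0.38], [0.05, -0.014, -0.35, 0, 0, 0.0017, 0.38], [0.05, -0.014, -0.35, 0, 0, 0.0017, 0.38], [0.05, -0.014, -0.35, 0, 0, 0.0017, 0.38], [0.05, -0.014, -0.35, 0, 0, 0.0017, 0.38], [0.05, -0.014, -0.35, 0, 0, 0.0017, 0.38], [0.05, -0.014, -0.35, 0, 0, 0.0017, 0.38], [0.05, -0.014, -0.35, 0, 0, 0.0017, 0.38], [0.05, -0.014, -0.35, 0, 0, 0.0017, 0.38], [0, 0, 0, 0, 0, 0, 0.38], [0, 0, 0, 0, 0, 0, 0.38]],
])

```text
time_s: 3.6
position: [0.5429, -0.065, 0.0775]
tcp_rot: [[0.999, 0.04, -0.001], [0.04, -0.999, 0.0], [-0.001, -0.0, -1.0]]
force: [0.8, 0.9, 1.0]
opening: 0.691
```

Emit:
play_rows([
  [[0, 0, -0.04, 0, 0, 0, 0.38], [0, 0, -0.04, 0, 0, 0, 0.38], [0, 0, -0.04, 0, 0, 0, 0.38], [0, 0, -0.04, 0, 0, 0, 0.38], [0, 0, 0, 0, 0, 0, 0.38]],
])

```text
time_s: 4.1
position: [0.5433, -0.064, 0.0695]
tcp_rot: [[0.999, 0.042, -0.0], [0.042, -0.999, 0.0], [-0.0, -0.0, -1.0]]
force: [-0.4, -0.3, 0.4]
opening: 0.692
```

Emit:
play_rows([
  [[0, 0, -0.02, 0, 0, 0, 0.38], [0, 0, -0.02, 0, 0, 0, 0.38], [0, 0, -0.02, 0, 0, 0, 0.38], [0, 0, 0, 0, 0, 0, 0.38]],
])

```text
time_s: 4.5
position: [0.5434, -0.064, 0.0664]
tcp_rot: [[0.999, 0.042, -0.0], [0.042, -0.999, 0.0], [-0.0, -0.0, -1.0]]
force: [-0.7, 0.0, -0.4]
opening: 0.693
```

Emit:
play_rows([
  [[0, 0, -0.02, 0, 0, 0, 0.38], [0, 0, 0, 0, 0, 0, 0.38]],
])

```text
time_s: 4.7
position: [0.5439, -0.0641, 0.0661]
tcp_rot: [[0.999, 0.042, 0.001], [0.042, -0.999, -0.0], [0.001, 0.0, -1.0]]
force: [0.2, 1.0, 3.4]
opening: 0.691
```

Emit:
play_rows([
  [[0, 0, -0.02, 0, 0, 0, 0.38], [0, 0, 0, 0, 0, 0, 0.38]],
])

```text
time_s: 4.9
position: [0.5445, -0.0641, 0.0659]
tcp_rot: [[0.999, 0.042, 0.003], [0.042, -0.999, -0.0], [0.003, 0.0, -1.0]]
force: [-0.8, 1.6, 9.2]
opening: 0.689
```

Emit:
play_rows([
  [[0.04, 0.002, 0, 0, 0, -0.0003, 0.38], [0.08, 0.003, 0, 0, 0, -0.0006, 0.38], [0.1, 0.003, 0, 0, 0, -0.0006, 0.38], [0.12, 0.004, 0, 0, 0, -0.0006, 0.38], [0.12, 0.004, 0, 0, 0, -0.0006, 0.38], [0.12, 0.004, 0, 0, 0, -0.0006, 0.38], [0.12, 0.003, 0, 0, 0, -0.0006, 0.38]],
])

```text
time_s: 5.6
position: [0.58, -0.0628, 0.0663]
tcp_rot: [[1.0, 0.03, 0.003], [0.03, -1.0, -0.0], [0.003, 0.0, -1.0]]
force: [-1.0, 1.4, 9.6]
opening: 0.693
```

Emit:
play_rows([
  [[0.1, 0.003, 0, 0, 0, -0.0005, 0.38], [0.1, 0.002, 0, 0, 0, -0.0005, 0.38], [0.08, 0.002, 0, 0, 0, -0.0005, 0.38], [0.06, 0.002, 0, 0, 0, -0.0005, 0.38], [0.02, 0, 0, 0, 0, 0, 0.38], [0, 0, 0, 0, 0, 0, 0.38], [0, 0, 0, 0, 0, 0, 0.38]],
])

```text
time_s: 6.3
position: [0.5978, -0.0624, 0.0656]
tcp_rot: [[1.0, 0.024, 0.003], [0.024, -1.0, -0.0], [0.003, 0.0, -1.0]]
force: [1.1, 1.8, 6.1]
opening: 0.69
```

Emit:
play_rows([
  [[0, 0, 0.02, 0, 0, 0, 0.38], [0, 0, 0.02, 0, 0, 0, 0.38], [0, 0, 0.04, 0, 0, 0, 0.38], [0, 0, 0.1, 0, 0, 0, 0.38], [-0.15, 0, 0.3, 0, 0, 0, 0.38], [-0.4, 0, 0.5, 0, 0, 0, 0.38], [-0.6, 0, 0.5, 0, 0, 0, 0.38], [-0.6, 0, 0.5, 0, 0, 0, 0.38], [0, 0, 0, 0, 0, 0, 0.38], [0, 0, 0, 0, 0, 0, 0.38]],
])

```text
time_s: 7.3
position: [0.5094, -0.0628, 0.1644]
tcp_rot: [[1.0, 0.023, 0.002], [0.023, -1.0, -0.001], [0.002, 0.001, -1.0]]
force: [0.2, 0.5, 0.1]
opening: 0.692
```

```bash
cat > t.py <<'E'
from h import *
import sys
s,im,f=wristray();cv2.imwrite(f"pics/{sys.argv[1]}.png",im[:,:,::-1])
print(s['time_s'],s['position'],s['tcp_rot'][0])
cs,_=cv2.findContours(white(im),cv2.RETR_EXTERNAL,cv2.CHAIN_APPROX_NONE)
for c in cs:
    b=cv2.boundingRect(c)
    if cv2.contourArea(c)<1500 or b[1]+b[3]>240: continue
    pts=np.array([f(p[0],.045)[:2] for p in c],np.float32)
    print(b,cv2.minEnclosingCircle(pts),cv2.minAreaRect(pts))
    if b[0]<320<b[0]+b[2]:   # tin: fit far/near edges; centre by bisecting tangents
        cam=f((320,200),.3);c0=np.array(camera_params("wrist")["mount"])[:3,3];C=np.array(s["tcp_rot"])@c0+s["position"]
        cols=np.arange(b[0]+15,b[0]+b[2]-15);mk=np.zeros(im.shape[:2],np.uint8);cv2.drawContours(mk,[c],-1,1,-1)
        A=np.array([f((k,np.nonzero(mk[:,k])[0].min()-.5),.045) for k in cols]);B=np.array([f((k,np.nonzero(mk[:,k])[0].max()+.5),.045) for k in cols])
        for n,E in(("far",A),("near",B)): print(n,"slope",np.degrees(np.arctan(np.polyfit(E[:,1],E[:,0],1)[0])))
        a=np.arctan2(A[:,0].mean()-C[0],C[2]-.045);d=np.arctan2(B[:,0].mean()-C[0],C[2]-.045)
        print("tin x",C[0]+np.tan((a+d)/2)*(C[2]-.033),"y of cols",A[:,1].mean(),"dist check",.033/np.sin((a-d)/2),np.hypot(C[2]-.033,np.tan((a+d)/2)*(C[2]-.033)))
E
python3 t.py w2
```

```text
7.3 [ 0.50937755 -0.06275427  0.16440799] [0.99973739 0.02279629 0.00233901]
(257, 73, 124, 77) ((0.5831726789474487, -0.062181826680898666), 0.05840260908007622) ((0.5830456018447876, -0.06141478940844536), (0.06456245481967926, 0.11035847663879395), 1.9840444326400757)
far slope -1.5078362391878115
near slope -1.908734057699644
tin x 0.5831246177310916 y of cols -0.061029158693352216 dist check 0.2906278750784189 0.29381790614431225
(412, 0, 101, 103) ((0.6363541483879089, -0.18136508762836456), 0.042547557502985) ((0.6342306137084961, -0.18166832625865936), (0.07911872863769531, 0.08404258638620377), 1.3120204210281372)
(123, 0, 102, 92) ((0.6397453546524048, 0.06047398969531059), 0.04223198443651199) ((0.6332820653915405, 0.060337670147418976), (0.06993275135755539, 0.08378507941961288), 1.3120187520980835)
```

Emit:
play_rows([
  [[0.15, 0.002, -0.2, 0, 0, 0.0003, 0.38], [0.15, 0.002, -0.24, 0, 0, 0.0003, 0.38], [0.15, 0.002, -0.26, 0, 0, 0.0003, 0.38], [0.15, 0.002, -0.26, 0, 0, 0.0003, 0.38], [0.15, 0.002, -0.26, 0, 0, 0.0003, 0.38], [0.15, 0.002, -0.26, 0, 0, 0.0003, 0.38], [0.15, 0.002, -0.24, 0, 0, 0.0003, 0.38], [0.15, 0.002, -0.18, 0, 0, 0, 0.38], [0, 0, 0, 0, 0, 0, 0.38], [0, 0, 0, 0, 0, 0, 0.38]],
])

```text
time_s: 8.35
position: [0.569, -0.0617, 0.0684]
tcp_rot: [[1.0, 0.03, -0.0], [0.03, -1.0, 0.0], [-0.0, -0.0, -1.0]]
force: [-0.7, 0.3, 0.0]
opening: 0.692
```

Emit:
play_rows([
  [[0, 0, -0.02, 0, 0, 0, 0.38], [0, 0, -0.02, 0, 0, 0, 0.38], [0, 0, -0.02, 0, 0, 0, 0.38], [0, 0, -0.02, 0, 0, 0, 0.38], [0, 0, 0, 0, 0, 0, 0.38]],
])

```text
time_s: 8.85
position: [0.5698, -0.0618, 0.0658]
tcp_rot: [[1.0, 0.03, 0.002], [0.03, -1.0, -0.0], [0.002, 0.0, -1.0]]
force: [0.1, 0.3, 5.7]
opening: 0.688
```

Emit:
play_rows([
  [[0, 0, -0.015, 0, 0, 0, 0.38], [0.04, 0.001, 0, 0, 0, -0.0004, 0.38], [0.08, 0.002, 0, 0, 0, -0.0007, 0.38], [0.1, 0.002, 0, 0, 0, -0.0007, 0.38], [0.12, 0.002, 0, 0, 0, -0.0008, 0.38], [0.12, 0.002, 0, 0, 0, -0.0008, 0.38], [0.12, 0.002, 0, 0, 0, -0.0008, 0.38], [0.12, 0.002, 0, 0, 0, -0.0007, 0.38], [0.12, 0.002, 0, 0, 0, -0.0007, 0.38], [0.12, 0.001, 0, 0, 0, -0.0007, 0.38], [0.09, 0.001, 0, 0, 0, -0.0005, 0.38], [0.06, 0.001, 0, 0, 0, -0.0004, 0.38]],
])

```text
time_s: 10.05
position: [0.6254, -0.0608, 0.0657]
tcp_rot: [[1.0, 0.008, 0.004], [0.008, -1.0, -0.001], [0.004, 0.001, -1.0]]
force: [-0.3, 1.4, 6.2]
opening: 0.689
```

Emit:
play_rows([
  [[0.02, 0, 0, 0, 0, 0, 0.38], [0, 0, 0, 0, 0, 0, 0.38], [0, 0, 0, 0, 0, 0, 0.38], [0, 0, 0.02, 0, 0, 0, 0.38], [0, 0, 0.02, 0, 0, 0, 0.38], [0, 0, 0.04, 0, 0, 0, 0.38], [0, 0, 0.1, 0, 0, 0, 0.38], [-0.15, 0, 0.3, 0, 0, 0, 0.38], [-0.4, 0, 0.5, 0, 0, 0, 0.38], [-0.6, 0, 0.5, 0, 0, 0, 0.38], [-0.6, 0, 0.5, 0, 0, 0, 0.38], [0, 0, 0, 0, 0, 0, 0.38]],
])

```text
time_s: 11.25
position: [0.534, -0.0604, 0.1663]
tcp_rot: [[1.0, 0.007, 0.001], [0.007, -1.0, -0.001], [0.001, 0.001, -1.0]]
force: [1.0, 0.2, -0.4]
opening: 0.691
```

```bash
python3 t.py w3
```

```text
11.25 [ 0.53402852 -0.06039208  0.16627251] [9.99975057e-01 6.99731427e-03 9.60574904e-04]
(259, 69, 123, 77) ((0.610747754573822, -0.062048815190792084), 0.05852336809039116) ((0.6112306118011475, -0.06199917197227478), (0.0648120790719986, 0.10878831148147583), 0.4005246162414551)
far slope -1.0612576163499556
near slope -0.6839210142730757
tin x 0.611055677750955 y of cols -0.061583880790960985 dist check 0.29022339199585284 0.2956197965449911
(410, 25, 98, 104) ((0.636465847492218, -0.18160086870193481), 0.04231039807200432) ((0.6363613605499268, -0.18170665204524994), (0.08370933681726456, 0.08317437767982483), 51.80538558959961)
(130, 18, 98, 105) ((0.6401134729385376, 0.06056707352399826), 0.04225096106529236) ((0.6401224136352539, 0.06021610647439957), (0.08342749625444412, 0.0834219679236412), 81.77205657958984)
```

Emit:
play_rows([
  [[0.16, -0.001, -0.22, 0, 0, 0.0003, 0.38], [0.16, -0.001, -0.24, 0, 0, 0.0003, 0.38], [0.16, -0.001, -0.26, 0, 0, 0.0003, 0.38], [0.16, -0.001, -0.26, 0, 0, 0.0003, 0.38], [0.16, -0.001, -0.26, 0, 0, 0.0003, 0.38], [0.16, -0.001, -0.26, 0, 0, 0.0003, 0.38], [0.16, -0.001, -0.24, 0, 0, 0.0003, 0.38], [0.15, -0.001, -0.2, 0, 0, 0.0003, 0.38], [0, 0, 0, 0, 0, 0, 0.38], [0, 0, 0, 0, 0, 0, 0.38]],
])

```text
time_s: 12.3
position: [0.6018, -0.0614, 0.0662]
tcp_rot: [[1.0, 0.015, 0.002], [0.015, -1.0, -0.001], [0.002, 0.001, -1.0]]
force: [-0.6, 0.0, 3.0]
opening: 0.685
```

Emit:
play_rows([
  [[0, 0, -0.02, 0, 0, 0, 0.38], [0, 0, -0.02, 0, 0, 0, 0.38], [0, 0, -0.02, 0, 0, 0, 0.38], [0, 0, -0.02, 0, 0, 0, 0.38], [0, 0, 0, 0, 0, 0, 0.38]],
])

```text
time_s: 12.8
position: [0.604, -0.0614, 0.0659]
tcp_rot: [[1.0, 0.014, 0.009], [0.014, -1.0, -0.001], [0.009, 0.001, -1.0]]
force: [0.0, 3.0, 20.0]
opening: 0.691
```

Emit:
play_rows([
  [[0, 0, 0.02, 0, 0, 0, 0.38], [0, 0, 0.015, 0, 0, 0, 0.38], [0, 0, 0, 0, 0, 0, 0.38]],
])

```text
time_s: 13.1
position: [0.6024, -0.0614, 0.066]
tcp_rot: [[1.0, 0.015, 0.005], [0.015, -1.0, -0.001], [0.005, 0.001, -1.0]]
force: [-0.8, 1.4, 12.6]
opening: 0.69
```

Emit:
play_rows([
  [[0.04, 0, 0, 0, 0, -0.0006, 0.38], [0.08, 0, 0, 0, 0, -0.001, 0.38], [0.1, 0, 0, 0, 0, -0.001, 0.38], [0.11, 0, 0, 0, 0, -0.0012, 0.38], [0.11, 0, 0, 0, 0, -0.0012, 0.38], [0.11, -0.001, 0, 0, 0, -0.0012, 0.38], [0.11, -0.001, 0, 0, 0, -0.001, 0.38], [0.09, -0.001, 0, 0, 0, -0.001, 0.38], [0.06, 0, 0, 0, 0, -0.0006, 0.38], [0.03, 0, 0, 0, 0, 0, 0.38], [0, 0, 0, 0, 0, 0, 0.38], [0, 0, 0, 0, 0, 0, 0.38]],
])

```text
time_s: 14.3
position: [0.6448, -0.0614, 0.066]
tcp_rot: [[1.0, -0.012, 0.006], [-0.012, -1.0, -0.001], [0.006, 0.001, -1.0]]
force: [1.2, 2.5, 10.4]
opening: 0.689
```

Emit:
play_rows([
  [[0, 0, 0.02, 0, 0, 0, 0.38], [0, 0, 0.02, 0, 0, 0, 0.38], [0, 0, 0.02, 0, 0, 0, 0.38], [0, 0, 0.04, 0, 0, 0, 0.38], [0, 0, 0.1, 0, 0, 0, 0.38], [-0.15, 0, 0.3, 0, 0, 0, 0.38], [-0.4, 0, 0.5, 0, 0, 0, 0.38], [-0.6, 0, 0.5, 0, 0, 0, 0.38], [-0.6, 0, 0.5, 0, 0, 0, 0.38], [0, 0, 0, 0, 0, 0, 0.38], [0, 0, 0, 0, 0, 0, 0.38]],
])

```text
time_s: 15.4
position: [0.5551, -0.0615, 0.1651]
tcp_rot: [[1.0, -0.013, 0.003], [-0.013, -1.0, -0.001], [0.003, 0.001, -1.0]]
force: [-0.3, 0.3, 0.0]
opening: 0.689
```

```bash
python3 t.py w4
```

```text
15.4 [ 0.55513775 -0.06152854  0.16510801] [ 0.99990828 -0.01324185  0.00284509]
(256, 69, 123, 77) ((0.6328898668289185, -0.06194839999079704), 0.05845554545521736) ((0.6325294971466064, -0.06198937073349953), (0.10847446322441101, 0.0645802766084671), 89.24195861816406)
far slope 0.20185328146550038
near slope 0.1693468499106596
tin x 0.6327046559815048 y of cols -0.06236356563032255 dist check 0.2902238215764886 0.2946074715587049
(406, 50, 96, 100) ((0.6367173194885254, -0.1818167120218277), 0.042268648743629456) ((0.6366176605224609, -0.18204331398010254), (0.08352887630462646, 0.0830356627702713), 3.564021348953247)
(130, 49, 96, 101) ((0.6400966644287109, 0.06050454452633858), 0.04217435419559479) ((0.6400011777877808, 0.06064453721046448), (0.08338683098554611, 0.0834425762295723), 23.43887710571289)
```

View pics/w4.png

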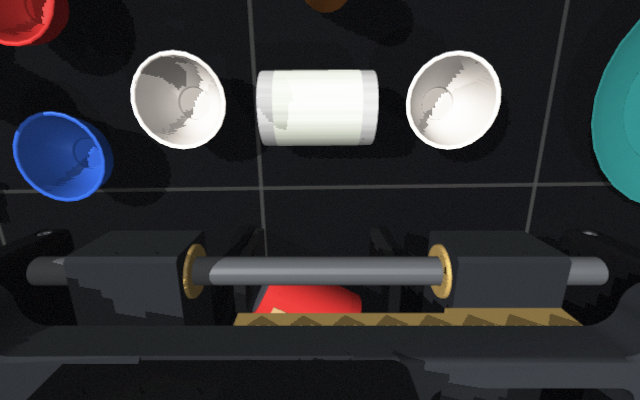

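The wrist view shows the tin at (317,107) between the bowls at (178,99) and (453,100). It's about 6 mm short and 0.6° off in yaw, so one short stroke is left.

Emit:
play_rows([
  [[0.17, 0, -0.22, 0, 0, 0.0003, 0.38], [0.17, 0, -0.24, 0, 0, 0.0004, 0.38], [0.17, 0, -0.25, 0, 0, 0.0004, 0.38], [0.17, 0, -0.25, 0, 0, 0.0004, 0.38], [0.17, 0, -0.25, 0, 0, 0.0004, 0.38], [0.17, 0, -0.25, 0, 0, 0.0003, 0.38], [0.17, 0, -0.22, 0, 0, 0.0003, 0.38], [0.17, 0, -0.18, 0, 0, 0.0003, 0.38], [0, 0, 0, 0, 0, 0, 0.38], [0, 0, 0, 0, 0, 0, 0.38]],
])

```text
time_s: 16.45
position: [0.623, -0.0613, 0.0704]
tcp_rot: [[1.0, -0.004, -0.0], [-0.004, -1.0, 0.0], [-0.0, -0.0, -1.0]]
force: [0.4, 0.1, 0.6]
opening: 0.689
```

Emit:
play_rows([
  [[0.06, 0, 0, 0, 0, 0, 0.38], [0, 0, -0.04, 0, 0, 0, 0.38], [0, 0, -0.03, 0, 0, 0, 0.38], [0, 0, -0.03, 0, 0, 0, 0.38], [0, 0, -0.02, 0, 0, 0, 0.38], [0, 0, 0, 0, 0, 0, 0.38], [0, 0, 0, 0, 0, 0, 0.38]],
])

```text
time_s: 17.15
position: [0.6274, -0.0614, 0.0663]
tcp_rot: [[1.0, -0.004, 0.004], [-0.004, -1.0, -0.0], [0.004, 0.0, -1.0]]
force: [0.2, 0.4, 7.3]
opening: 0.691
```

Emit:
play_rows([
  [[0.03, 0, -0.005, 0, 0, -0.0005, 0.38], [0.04, 0, 0, 0, 0, -0.0007, 0.38], [0.05, 0, 0, 0, 0, -0.001, 0.38], [0.05, 0, 0, 0, 0, -0.001, 0.38], [0.04, 0, 0, 0, 0, -0.0006, 0.38], [0.02, 0, 0, 0, 0, 0, 0.38], [0, 0, 0, 0, 0, 0, 0.38], [0, 0, 0, 0, 0, 0, 0.38]],
])

```text
time_s: 17.95
position: [0.6391, -0.0615, 0.0663]
tcp_rot: [[1.0, -0.016, 0.004], [-0.016, -1.0, -0.001], [0.004, 0.001, -1.0]]
force: [-0.1, 0.9, 6.0]
opening: 0.69
```

Emit:
play_rows([
  [[0, 0, 0.02, 0, 0, 0, 0.38], [0, 0, 0.02, 0, 0, 0, 0.38], [0, 0, 0.02, 0, 0, 0, 0.38], [0, 0, 0.04, 0, 0, 0, 0.38], [0, 0, 0.1, 0, 0, 0, 0.38], [-0.15, 0, 0.3, 0, 0, 0, 0.38], [-0.4, 0, 0.5, 0, 0, 0, 0.38], [-0.6, 0, 0.5, 0, 0, 0, 0.38], [-0.6, 0, 0.5, 0, 0, 0, 0.38], [0, 0, 0, 0, 0, 0, 0.38], [0, 0, 0, 0, 0, 0, 0.38]],
])

```text
time_s: 19.05
position: [0.5502, -0.0616, 0.166]
tcp_rot: [[1.0, -0.016, 0.003], [-0.016, -1.0, -0.001], [0.003, 0.001, -1.0]]
force: [-0.2, -0.9, 0.3]
opening: 0.688
```

```bash
python3 t.py w5
```

```text
19.05 [ 0.55024846 -0.06155215  0.16597511] [ 0.99986195 -0.01631462  0.00314962]
(254, 56, 125, 78) ((0.6388072967529297, -0.06218878552317619), 0.058545373380184174) ((0.6382394433021545, -0.06193026155233383), (0.108681820333004, 0.0643254816532135), 89.06781005859375)
far slope 0.8692303239815036
near slope 0.9391311129872197
tin x 0.6387177287185587 y of cols -0.062063615086593596 dist check 0.29090846959060734 0.2959153855089367
(129, 44, 97, 101) ((0.6401650905609131, 0.06052813306450844), 0.04222925752401352) ((0.6401447653770447, 0.06045921891927719), (0.08343005180358887, 0.08338611572980881), 51.51295852661133)
(405, 43, 97, 101) ((0.6365415453910828, -0.1817917376756668), 0.04227011650800705) ((0.6366190314292908, -0.18183302879333496), (0.08350583165884018, 0.08330775797367096), 81.14247131347656)
```

The tin is within 0.5 mm of the row line and 0.1° of parallel. I'll back up, check again that it's at rest, and hand in.

Emit:
play_rows([
  [[-0.2, 0, 0.3, 0, 0, 0, 0.38], [-0.2, 0, 0.3, 0, 0, 0, 0.38], [-0.2, 0, 0.3, 0, 0, 0, 0.38], [-0.2, 0, 0.3, 0, 0, 0, 0.38], [0, 0, 0, 0, 0, 0, 0.38], [0, 0, 0, 0, 0, 0, 0.38], [0, 0, 0, 0, 0, 0, 0.38], [0, 0, 0, 0, 0, 0, 0.38], [0, 0, 0, 0, 0, 0, 0.38]],
])

```text
time_s: 20.0
position: [0.51, -0.0613, 0.2235]
tcp_rot: [[1.0, -0.016, -0.001], [-0.016, -1.0, 0.0], [-0.001, -0.0, -1.0]]
force: [-0.4, -0.5, 0.4]
opening: 0.692
```

```bash
python3 t.py w6; python3 -c "
from rig import *
import cv2
cv2.imwrite('pics/s2.png',capture('scene')[:,:,::-1])"
```

```text
20.0 [ 0.50999872 -0.0612645   0.22350423] [ 0.99987295 -0.01589163 -0.00123749]
(263, 22, 107, 71) ((0.638130247592926, -0.062234118580818176), 0.05873957648873329) ((0.6371535658836365, -0.06175418570637703), (0.06619080901145935, 0.10804667323827744), 0.08148825168609619)
far slope 0.030377209769391594
near slope 0.21366832814818779
tin x 0.6386257040183584 y of cols -0.06200642826253357 dist check 0.3505344049942755 0.35710670478077966
(393, 11, 82, 89) ((0.6364790797233582, -0.1817842274904251), 0.04225793480873108) ((0.6366754770278931, -0.18185360729694366), (0.08355062454938889, 0.08285727351903915), 89.08464813232422)
(156, 11, 83, 90) ((0.6400048732757568, 0.06053106114268303), 0.04232899844646454) ((0.6399577856063843, 0.06044155731797218), (0.08335845172405243, 0.08375585079193115), 21.998796463012695)
```

View pics/s2.png

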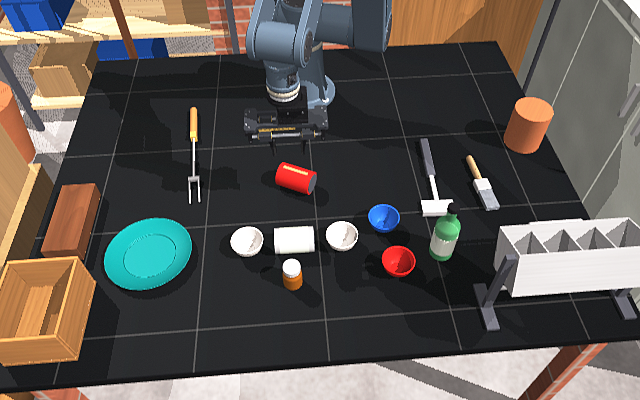

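In the scene view the tin is at (294,240), in line between the bowls at (247,242) and (342,236). Nothing else has moved.

```bash
python3 -c "
from rig import *
print(hand_in())"
```

```text
the job is handed in; nothing more can be done
None
```

I rolled the tin away from the robot with two spread fingertips on top, in four strokes. Along the way I turned it about 3° to bring it parallel to the row. I then lifted clear and handed in at about 20 s.

**Position:** the last checks put the tin's centre at x ≈ 0.6387, against the bowls' line at 0.6383. It is about 1.4 mm off the midpoint between the bowls along the row.

**Everything else:** the bowls measured the same as at the start, to within about 1 mm. In the final scene view nothing else looked moved.

**Yaw checks disagreed:** the close view gave 0.9° against the row's 0.86°. The later, higher view gave about 0.1°, so parallelism is known only to within roughly 0.8°.

**Pressing force:** it was mostly 6–13 N. It reached about 20 N at the start of the third stroke, and I eased off before rolling.

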